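# Sort the slide mailers through the diverter chute and close the sorter

## Task

The slides have been read: drop every slide mailer on the bench into the sorter's mouth, first setting the diverter lever hard over so that orange mailers slide into the orange tray and blue ones into the blue tray. When all are sorted, put the lid on the mouth and press it down until it has snapped fully home, flat and level. Let none go into the wrong tray, and do not disturb the bottle and the beaker.

Things in the scene. Friction and masses are not known exactly. Their poses are not given: they have to be found in the camera images.
- sorter: White drop sorter, fixed, turned up to 0.15 rad. Origin: centre of its underside; x away from the robot, y left, z up. Foot 130 mm (x) by 394 mm (y) holds two trays, left and right, walled in under a clear flat roof 124 mm up: reached only down the chute, nothing can be got back out. Mid tower 130 mm square, with an aluminium top plate 140 mm square, 250 mm up.
- mouth (a point): Centre of the sorter's round mouth, a 120 mm hole in the top plate, at the plate's upper face, 250 mm above the table; axes as the sorter's. What is dropped in falls to a tray within a second. On the plate's four corners, 78 mm from the centre at 45 degrees to the axes, stand small black sprung clips, up to 19 mm above the plate, that yield outwards and catch the lid's edge.
- lever (a joint): Diverter lever before the tower (robot's side), rad: 0 upright, positive leaning to the sorter's left (+y), negative right; stops at +-0.68. It leans towards the tray it feeds: hard over left (above 0.6), mailers drop into the left (+y) tray, hard over right into the right one; in between they may go astray. Stays where left; about 1.2 N at the grip moves it.
- flap (a joint): Yellow flap inside the tower, seen down the mouth; driven by the lever and always at the lever's angle. Its top leans the opposite way to the lever, closing the branch that is not fed. Not to be touched.
- lever_grip (a point): Middle of the lever's black grip, a round bar 24 mm thick, 79 mm long with round ends, lying along the lever: 117.5 mm from the pivot (the grip runs from 78 to 157 mm). A 12 mm steel rod joins it to the pivot. z points along the lever away from the pivot.
- lever_pivot (a point): Lever's pivot: 125 mm before (sorter's -x) the sorter's middle, 115 mm above the table; the axis is the sorter's x.
- tray_orange: orange catch tray, fixed at the sorter's foot, on its left or right (differs between starts). Origin: centre of its underside; axes as the sorter's. 157 mm (x) by 135 mm (y), floor 4 mm; its solid orange ends, 28 mm high, stick out before and behind the sorter's walls and show its colour. A mailer in it has its centre within 62 mm in x and 72 mm in y of the origin.
- tray_blue: blue catch tray, fixed at the sorter's foot, on its left or right (differs between starts). Origin: centre of its underside; axes as the sorter's. 157 mm (x) by 135 mm (y), floor 4 mm; its solid blue ends, 28 mm high, stick out before and behind the sorter's walls and show its colour. A mailer in it has its centre within 62 mm in x and 72 mm in y of the origin.
- lid_knob (a point): Round grey lid for the mouth, about 110 g, right way up on the table at first. Point: middle of the black knob on top, 30 mm diameter, 40 mm high, z up its axis. Below: flange 144 mm diameter, 6 mm thick (upper face 20 mm, under face 26 mm below the point), then the plug that enters the mouth, 116 mm diameter, tapering to 100 mm; plug's bottom 52 mm below the point.
- lid_flange (a point): Centre of the under face of the lid's flange, 26 mm above the plug's bottom, 26 mm below the knob's middle, z up. Fully home, it meets the mouth's point (flange flat on the plate). Laid on loosely, the lid rests on the clips about 14 mm too high; 7 to 12 N straight down on the knob snaps it past the clips, which then hold it.
- stain_c (a point): Bystander: small amber glass bottle with black cap, 40 mm diameter, 80 mm high, on the left; the point is half-way up.
- beaker_c (a point): Bystander: glass beaker 70 mm diameter, 85 mm high, on the right; the point is half-way up.
- orange1_c (a point): Closed flat orange plastic slide mailer (box for microscope slides), 80 x 36 x 24 mm, about 70 g, white label on top. Point: its centre, half-way up; x along the 80 mm, y across the 36 mm, z through the 24 mm (up when flat). Lies flat on the table at first. None if absent this time.
- orange2_c (a point): Closed flat orange plastic slide mailer (box for microscope slides), 80 x 36 x 24 mm, about 70 g, white label on top. Point: its centre, half-way up; x along the 80 mm, y across the 36 mm, z through the 24 mm (up when flat). Lies flat on the table at first. None if absent this time.
- orange3_c (a point): Closed flat orange plastic slide mailer (box for microscope slides), 80 x 36 x 24 mm, about 70 g, white label on top. Point: its centre, half-way up; x along the 80 mm, y across the 36 mm, z through the 24 mm (up when flat). Lies flat on the table at first. None if absent this time.
- blue1_c (a point): Closed flat blue plastic slide mailer (box for microscope slides), 80 x 36 x 24 mm, about 70 g, white label on top. Point: its centre, half-way up; x along the 80 mm, y across the 36 mm, z through the 24 mm (up when flat). Lies flat on the table at first. None if absent this time.
- blue2_c (a point): Closed flat blue plastic slide mailer (box for microscope slides), 80 x 36 x 24 mm, about 70 g, white label on top. Point: its centre, half-way up; x along the 80 mm, y across the 36 mm, z through the 24 mm (up when flat). Lies flat on the table at first. None if absent this time.
- blue3_c (a point): Closed flat blue plastic slide mailer (box for microscope slides), 80 x 36 x 24 mm, about 70 g, white label on top. Point: its centre, half-way up; x along the 80 mm, y across the 36 mm, z through the 24 mm (up when flat). Lies flat on the table at first. None if absent this time.
There are look-alikes about, which are no part of the job. Of the things like the part that bears lid_knob, leave any that is pink or red; of the rest the larger one is meant.

How it is judged:
By the outcome, as a careful person would: the job done as asked, in the order asked, and still so for the second after the job is handed in, with the robot touching nothing.
Of orange1, orange2, orange3, blue1, blue2, blue3 only 4 to 6 are there at a start; the rules pass over those that are not, and their reading is None.
At some moment in a run one of orange1, orange2, orange3, blue1, blue2, blue3, lid may be knocked a few centimetres aside while the robot is not near it.
Once in a run the grip may slacken for a moment while it holds something.
It also fails if it takes over 210 s, if anything falls off the work surface, if the arm or the gripper's body presses on something with over 40 N, if the wrist force passes 120 N, or if a joint passes its speed limit or range.

## Robot

A 6-joint arm with a two-finger parallel gripper is mounted at the origin on the work surface. World frame = base frame: x ahead of the robot, y to its left, z up, the work surface at z = 0. Lengths are in m, angles in degrees, forces in N, time in s.
With the tool pointing down it reaches from about 0.4 to 0.825 m from the base axis. Payload 7 kg.
Tool frame: the origin (TCP) lies midway between the tips of the shut fingers; the grasp point (between the pads) lies r.pinch_z behind it (r.pinch_z is the distance from the TCP to the grasp point, in m); z points along the fingers, y is the line along which they close (so a half turn about z gives the same grasp; the last joint's range is limited). The gripper opens to 88 mm and grips with 3 to 60 N. Pads are 19 mm wide; open, the fingers measure 130 mm over their backs; the gripper's body (78 mm by 193 mm) begins 47 mm behind the grasp point.
Start: joints at [87.267, 20.546, 0.682, 0, -70.136, -16.507], TCP at [0.222, 0.637, 0.227] pointing down, gripper open.
Joint ranges: [-176.03, 176.03], [-82.01, 121.73], [-58.28, 71.71], [-173.87, 95.51], [-174.79, -0.11], [-173.66, 173.66]. Speed limits (degrees/s): [136.94, 136.94, 172.46, 180, 180, 180].

## Interface

Orientations are given as [roll, pitch, yaw] about the fixed x, y, z axes, in that order (R = Rz(yaw) Ry(pitch) Rx(roll)).
In Python, from plant import r, optics, job gives the robot as it stands.
- The arm moves only by the shell command python3 -m crank 'ROWS' [FORCE]. ROWS is JSON, a list of rows, each an object with "xyz": the shift along the tool's x, y, z in units of 30 mm (1.0 is 30 mm), a list of three; "delta_rot": the turn, a rotation vector about the tool's x, y, z in degrees, a list of three; "claw": the closure, from 0 (fully open) to 1 (shut). A call has 1 to 20 rows; each row is the pose to reach, as a shift and turn from the pose commanded when the call began, along the tool's axes at that moment; what a row does not reach only later rows make up. A row lasts 1/8 s, in which the tool goes at most 62.5 mm and 10.7 degrees, less where a joint would pass 70% of its speed; a pose out of reach is approached as far as the arm can. A call with a gripper value outside its range is refused whole. The fingers move at their own pace and stop on an object; FORCE is the grip in N (left out, the last holds). Time passes only in rows, so rows that repeat a pose let the fingers close. It gives the time, the measured TCP pose, the force, the opening and the grip force at its end, in the units of the state.
- r.get_state(): the state, without advancing time (a new reading comes with each control period).
- optics.capture(name): name is "side" or "top"; returns a dict with "img" (420x560x3 uint8, blue, green, red), "fovy" (degrees; the focal length in pixels is half the picture's height over the tangent of half this angle, whatever the lens; pixels are square), "cx", "cy" (the principal point, pixels), "dist" ([k1, k2, p1, p2, k3] as OpenCV has them; the pictures are not rectified), "eye" and "rotation" of the camera in the world. Camera axes: x right, y up, looking along -z (the intrinsics and any distortion apply to the point x, -y, -z); pixel columns grow to the right and rows downward; lengths in m; the calibration is good to about 2 mm. A picture is of the moment at which its call begins. There is no depth.
- job.close_job(): hands the job in; it is judged then, once.
The state is a dict: "time_s": time; "joints": joint angles; "qd": joint speeds; "joint_torque": joint torques, N m; "tcp_pos": TCP position; "eef_rot": TCP orientation; "contact_force": force on the tool from outside, world axes, zero at the start; "moment": the same for the moment, N m; "gripper_width": finger opening in m; "gripper_force": force on a finger pad.
Only numpy, scipy, OpenCV 4.12 (cv2) and the standard library are available. Lean on these libraries where they do the work, as an engineer would, in place of code of your own. Each camera call takes 0.05 s, during which the arm holds its last target. There are 200 camera calls.

## Working session

There is one attempt and no reset: what is moved stays moved. The work goes in short steps, Python scripts to look and compute and a shell command to move; the robot and the scene stay as the last step left them, time stands still between calls to the robot, and variables do not carry over. Pictures are saved under pics/ and viewed, at most 14 in all, crops included, and the job is handed in when it is done.

```bash
ls; mkdir -p pics
python3 - <<'E'
from plant import r, optics, job
import cv2
for n in("top","side"):
    c=optics.capture(n); cv2.imwrite(f"pics/{n}0.png",c["img"])
    print({k:v for k,v in c.items() if k!="img"})
print(r.get_state(), r.pinch_z)
E
```

```text
pics
{'fovy': 56.675674888716415, 'cx': 283.24646301447126, 'cy': 212.11430501513786, 'dist': array([-0.03273494,  0.        ,  0.        ,  0.        ,  0.        ]), 'eye': array([ 0.36063273, -0.00605157,  1.16952199]), 'rotation': array([  7.2100573 ,  -1.15496596, -91.14203824])}
{'fovy': 45.12729122881503, 'cx': 282.2211034365808, 'cy': 211.27240443962071, 'dist': array([-0.02445271,  0.        ,  0.        ,  0.        ,  0.        ]), 'eye': array([0.6702253 , 0.79752702, 1.27795029]), 'rotation': array([ 37.23805277,  -0.50162845, 168.03096779])}
{'time_s': 0.1, 'joints': array([ 8.72664639e+01,  2.05886093e+01,  6.39352330e-01, -1.99270708e-02,
       -7.01368900e+01, -1.65076522e+01]), 'qd': array([ 0.10613897, -0.01062177,  0.17861061,  0.12209146, -0.06008426,
        0.07111987]), 'joint_torque': array([-1.34495429e-03, -5.84163022e+01,  2.93752491e+01,  7.01544061e+00,
        1.01457830e-02, -5.13200575e-05]), 'tcp_pos': array([0.22230229, 0.63686941, 0.22569757]), 'eef_rot': array([ 1.79912080e+02, -6.51913057e-03, -1.92479681e+01]), 'contact_force': array([-0.3246651 ,  0.05711757,  0.27922996]), 'moment': array([-0.04768146,  0.01256386, -0.04349597]), 'gripper_force': 0.0, 'gripper_width': 0.0876186966602816} 0.0188
```

View pics/top0.png

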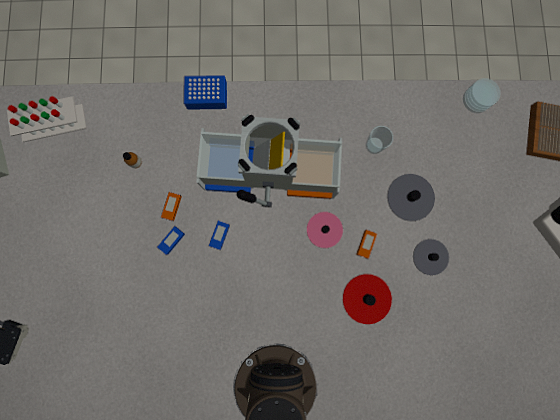

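View pics/side0.png

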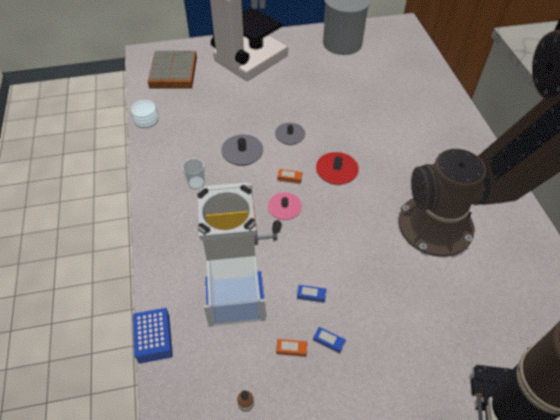

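Top view: blue tray is left (+y), orange right. There are four mailers: orange at (172,206) and (367,244), blue at (171,240) and (219,235). The lever grip at (245,196) leans left, and the large grey lid is at (411,197). The side view agrees. Next I'll write the measuring helpers.

```bash
cat > h.py <<'E'
import numpy as np, cv2
from scipy.spatial.transform import Rotation as Rn
from plant import r, optics, job
def cap(n,save=None):
    c=optics.capture(n); c["n"]=n
    if save: cv2.imwrite(f"pics/{save}.png",c["img"])
    f=c["img"].shape[0]/2/np.tan(np.radians(c["fovy"]/2))
    c["K"]=np.array([[f,0,c["cx"]],[0,f,c["cy"]],[0,0,1]]); c["R"]=Rn.from_euler("xyz",c["rotation"],degrees=True).as_matrix()
    return c
def cast(c,px,z):
    u=cv2.undistortPoints(np.float64(px).reshape(-1,1,2),c["K"],c["dist"]).reshape(-1,2)
    d=np.c_[u[:,0],-u[:,1],-np.ones(len(u))]@c["R"].T
    return (c["eye"]+d*((z-c["eye"][2])/d[:,2])[:,None])[:,:2]
def tri(a,pa,b,pb):
    A=[];B=[]
    for c,p in((a,pa),(b,pb)):
        u=cv2.undistortPoints(np.float64(p).reshape(-1,1,2),c["K"],c["dist"]).reshape(2)
        d=c["R"]@np.r_[u[0],-u[1],-1]; d/=np.linalg.norm(d); P=np.eye(3)-np.outer(d,d); A.append(P);B.append(P@c["eye"])
    return np.linalg.solve(sum(A),sum(B))
def proj(c,p):
    q=(np.float64(p).reshape(-1,3)-c["eye"])@c["R"]*[1,-1,-1]
    return cv2.projectPoints(q,np.zeros(3),np.zeros(3),c["K"],c["dist"])[0].reshape(-1,2)
def blobs(m,lo=10,hi=1e9):
    m=cv2.morphologyEx(m.astype(np.uint8)*255,cv2.MORPH_CLOSE,np.ones((3,3)))
    return [k for k in cv2.findContours(m,cv2.RETR_EXTERNAL,cv2.CHAIN_APPROX_NONE)[0] if lo<cv2.contourArea(k)<hi]
def hsv(c): return cv2.cvtColor(c["img"],cv2.COLOR_BGR2HSV)
def mailers(c):
    h=hsv(c); out=[]
    for nm,a,b in(("orange",7,16),("blue",105,125)):
        m=(h[...,0]>=a)&(h[...,0]<=b)&(h[...,1]>170)&(h[...,2]>90)
        for k in blobs(m,120,900):
            (x,y),s,_=q=cv2.minAreaRect(k)
            P=cast(c,cv2.boxPoints(q),.012); e=[P[1]-P[0],P[2]-P[1]]; L=[np.linalg.norm(v) for v in e]; v=e[int(np.argmax(L))]
            if 0.06<max(L)<0.11 and .03<min(L)<.06: out.append((nm,P.mean(0).round(4),round(np.degrees(np.arctan2(v[1],v[0]))%180,1),np.round(L,3)))
    return out
def dark(c,lo=15,hi=400,v=50):
    out=[]
    for k in blobs(c["img"].max(2)<v,lo,hi):
        out.append((np.array(cv2.minAreaRect(k)[0]),cv2.contourArea(k)))
    return out
def plan(*wps):
    "wps: (x,y,z,yaw) world, from measured pose -> tool rows"
    s=r.get_state(); R0=Rn.from_euler("xyz",s["eef_rot"],degrees=True); p=s["tcp_pos"]; y=s["eef_rot"][2]
    print("now",p.round(4),s["eef_rot"].round(2),"t",round(s["time_s"],1)); q=p;yp=y
    for w in wps:
        d=R0.inv().apply(np.array(w[:3])-p)/.03
        t=Rn.from_euler("xyz",[180,0,w[3]],degrees=True); rv=(R0.inv()*t).as_rotvec(degrees=True)
        n=max(np.linalg.norm(np.array(w[:3])-q)/.0625,abs((w[3]-yp+180)%360-180)/10.7)
        print(w,"xyz",d.round(2),"rot",rv.round(1),"rows",round(n,1)); q=np.array(w[:3]);yp=w[3]
E
python3 - <<'E'
from h import *
for n in("top","side"):
    c=cap(n); print(n)
    for m in mailers(c): print(*m)
    for p,a in dark(c):
        print("dark",p.round(0),a,"z.052",cast(c,p,.052)[0].round(3),"z.26",cast(c,p,.26)[0].round(3))
E
```

```text
top
orange [ 0.4068 -0.2795] 159.0 [0.078 0.034]
orange [0.5309 0.3036] 163.7 [0.078 0.041]
blue [0.4298 0.304 ] 140.7 [0.079 0.035]
blue [0.4425 0.1607] 159.5 [0.078 0.035]
dark [369. 299.] 88.0 z.052 [ 0.249 -0.269] z.26 [ 0.27 -0.22]
dark [433. 256.] 61.0 z.052 [ 0.365 -0.462] z.26 [ 0.364 -0.377]
dark [325. 229.] 32.5 z.052 [ 0.45  -0.151] z.26 [ 0.434 -0.124]
dark [555. 214.] 92.0 z.052 [ 0.48  -0.842] z.26 [ 0.458 -0.686]
dark [413. 195.] 105.5 z.052 [ 0.545 -0.415] z.26 [ 0.51  -0.339]
dark [246. 196.] 140.0 z.052 [0.551 0.076] z.26 [0.516 0.06 ]
dark [290. 168.] 53.5 z.052 [ 0.633 -0.054] z.26 [ 0.583 -0.045]
dark [244. 165.] 56.5 z.052 [0.644 0.081] z.26 [0.591 0.065]
dark [126. 156.] 38.5 z.052 [0.677 0.426] z.26 [0.618 0.346]
dark [293. 123.] 59.0 z.052 [ 0.769 -0.066] z.26 [ 0.693 -0.055]
dark [247. 120.] 66.0 z.052 [0.781 0.07 ] z.26 [0.702 0.056]
dark [535. 136.] 292.0 z.052 [ 0.722 -0.805] z.26 [ 0.655 -0.656]
side
dark [448. 228.] 19.5 z.052 [-0.008  0.048] z.26 [0.107 0.175]
dark [464. 224.] 46.5 z.052 [-0.06   0.046] z.26 [0.064 0.174]
dark [242. 144.] 45.5 z.052 [ 0.542 -0.42 ] z.26 [ 0.564 -0.213]
dark [ 4. 91.] 52.0 z.052 [ 1.368 -0.874] z.26 [ 1.25 -0.59]
dark [241.  57.] 107.5 z.052 [ 0.466 -0.899] z.26 [ 0.501 -0.611]
```

Run:
```python
from h import *
plan((.5215,.07,.32,-4.7),(.5215,.07,.216,-4.7),(.5267,.133,.216,-4.7),(.52,.10,.216,-4.7),(.52,.10,.32,-4.7))
```

```text
now [0.2224 0.637  0.226 ] [ 1.7995e+02 -1.0000e-02 -1.9240e+01] t 0.2
(0.5215, 0.07, 0.32, -4.7) xyz [15.64 14.56 -3.12] rot [  0.1   0.  -14.5] rows 10.4
(0.5215, 0.07, 0.216, -4.7) xyz [15.64 14.56  0.35] rot [  0.1   0.  -14.5] rows 1.7
(0.5267, 0.133, 0.216, -4.7) xyz [15.12 12.52  0.35] rot [  0.1   0.  -14.5] rows 1.0
(0.52, 0.1, 0.216, -4.7) xyz [15.27 13.63  0.35] rot [  0.1   0.  -14.5] rows 0.5
(0.52, 0.1, 0.32, -4.7) xyz [15.27 13.63 -3.12] rot [  0.1   0.  -14.5] rows 1.7
```

```bash
python3 -m crank '[{"xyz":[0,0,-3.1],"delta_rot":[0,0,0],"claw":0},{"xyz":[0,0,-3.1],"delta_rot":[0,0,0],"claw":0},{"xyz":[15.64,14.56,-3.1],"delta_rot":[0,0,-14.5],"claw":0},{"xyz":[15.64,14.56,-3.1],"delta_rot":[0,0,-14.5],"claw":0},{"xyz":[15.64,14.56,-3.1],"delta_rot":[0,0,-14.5],"claw":0},{"xyz":[15.64,14.56,-3.1],"delta_rot":[0,0,-14.5],"claw":0},{"xyz":[15.64,14.56,-3.1],"delta_rot":[0,0,-14.5],"claw":0},{"xyz":[15.64,14.56,-3.1],"delta_rot":[0,0,-14.5],"claw":0},{"xyz":[15.64,14.56,-3.1],"delta_rot":[0,0,-14.5],"claw":0},{"xyz":[15.64,14.56,-3.1],"delta_rot":[0,0,-14.5],"claw":0},{"xyz":[15.64,14.56,-3.1],"delta_rot":[0,0,-14.5],"claw":0},{"xyz":[15.64,14.56,-3.1],"delta_rot":[0,0,-14.5],"claw":0},{"xyz":[15.64,14.56,-3.1],"delta_rot":[0,0,-14.5],"claw":0},{"xyz":[15.64,14.56,-3.1],"delta_rot":[0,0,-14.5],"claw":0},{"xyz":[15.64,14.56,-3.1],"delta_rot":[0,0,-14.5],"claw":0}]'
python3 - <<'E'
from h import *
c=cap("side","s1"); cv2.imwrite("pics/s1c.png",cv2.resize(c["img"][150:290,150:350],None,fx=4,fy=4)) 
plan((.5215,.07,.216,-4.7),(.5267,.133,.216,-4.7),(.52,.10,.216,-4.7),(.52,.10,.32,-4.7))
E
```

```text
time_s: 2.08
tcp_pos: [0.5211, 0.071, 0.3195]
eef_rot: [-180.0, 0.0, -4.7]
contact_force: [-0.1, 0.1, 1.4]
gripper_width: 0.0877
gripper_force: 0.0
now [0.5211 0.0713 0.3196] [-179.99   -0.     -4.66] t 2.1
(0.5215, 0.07, 0.216, -4.7) xyz [0.02 0.04 3.45] rot [-0. -0.  0.] rows 1.7
(0.5267, 0.133, 0.216, -4.7) xyz [ 0.02 -2.06  3.45] rot [-0. -0.  0.] rows 1.0
(0.52, 0.1, 0.216, -4.7) xyz [-0.11 -0.95  3.45] rot [-0. -0.  0.] rows 0.5
(0.52, 0.1, 0.32, -4.7) xyz [-0.11 -0.95 -0.01] rot [-0. -0.  0.] rows 1.7
```

View pics/s1c.png

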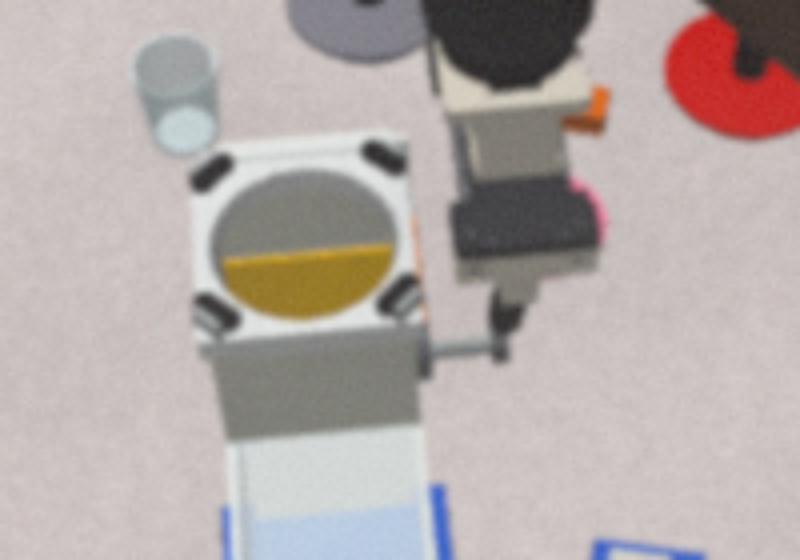

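The hand is above the lever, clear of the plate clips. Next: descend with the fingers either side of the grip, push left, back off and rise.

```bash
python3 -m crank '[{"xyz":[0,0,1.2],"delta_rot":[0,0,0],"claw":0},{"xyz":[0,0,2.4],"delta_rot":[0,0,0],"claw":0},{"xyz":[0,0,3.45],"delta_rot":[0,0,0],"claw":0},{"xyz":[0,0,3.45],"delta_rot":[0,0,0],"claw":0}]'; python3 -m crank '[{"xyz":[0,-0.5,0],"delta_rot":[0,0,0],"claw":0},{"xyz":[0,-1.0,0],"delta_rot":[0,0,0],"claw":0},{"xyz":[0,-1.4,0],"delta_rot":[0,0,0],"claw":0},{"xyz":[0,-1.7,0],"delta_rot":[0,0,0],"claw":0},{"xyz":[0,-1.9,0],"delta_rot":[0,0,0],"claw":0},{"xyz":[0,-2.0,0],"delta_rot":[0,0,0],"claw":0},{"xyz":[0,-2.0,0],"delta_rot":[0,0,0],"claw":0}]'
```

```text
time_s: 2.62
tcp_pos: [0.5198, 0.0709, 0.2143]
eef_rot: [179.9, 0.2, -4.6]
contact_force: [0.3, 0.2, 1.9]
gripper_width: 0.0874
gripper_force: 0.0
time_s: 3.5
tcp_pos: [0.5258, 0.127, 0.2161]
eef_rot: [179.7, 0.1, -4.8]
contact_force: [-0.1, -11.9, 2.4]
gripper_width: 0.0874
gripper_force: 5.7
```

```bash
python3 -m crank '[{"xyz":[0,0.9,0],"delta_rot":[0,0,0],"claw":0},{"xyz":[0,0.9,0],"delta_rot":[0,0,0],"claw":0},{"xyz":[0,0.9,-3.5],"delta_rot":[0,0,0],"claw":0},{"xyz":[0,0.9,-3.5],"delta_rot":[0,0,0],"claw":0},{"xyz":[-4,0.9,-3.5],"delta_rot":[0,0,0],"claw":0.3},{"xyz":[-4,0.9,-3.5],"delta_rot":[0,0,0],"claw":0.3},{"xyz":[-4,0.9,-3.5],"delta_rot":[0,0,0],"claw":0.3}]'
cat >> h.py <<'E'
M=np.array([.642,.005]); YS=-4.7
def lever(c):
    ys=np.radians(YS); R=np.array([[np.cos(ys),-np.sin(ys)],[np.sin(ys),np.cos(ys)]])
    for a in np.arange(-.7,.71,.1):
        o=R@[-.125,-0+.1175*np.sin(a)]; print(round(a,1),proj(c,[*(M+R@[-.125,.1175*np.sin(a)]),.115+.1175*np.cos(a)])[0].round(0),end=" ")
    print(); print("dark near", [(p.round(0),a) for p,a in dark(c,15,400,60) if np.linalg.norm(p-proj(c,[*(M+R@[-.125,0]),.2])[0])<60])
E
python3 - <<'E'
from h import *
c=cap("top"); lever(c)
for m in mailers(c): print(*m)
plan((.4425,.1607,.1,-20.5),(.4425,.1607,.003,-20.5))
E
```

```text
time_s: 4.38
tcp_pos: [0.4022, 0.1134, 0.3223]
eef_rot: [-179.8, -0.1, -4.6]
contact_force: [1.2, -0.3, 0.8]
gripper_width: 0.0644
gripper_force: 0.0
-0.7 [296. 200.] -0.6 [292. 200.] -0.5 [288. 199.] -0.4 [284. 199.] -0.3 [280. 198.] -0.2 [275. 197.] -0.1 [270. 197.] -0.0 [265. 197.] 0.1 [261. 196.] 0.2 [256. 196.] 0.3 [251. 196.] 0.4 [247. 196.] 0.5 [243. 196.] 0.6 [239. 196.] 0.7 [236. 197.] 
dark near [(array([236., 196.]), 189.0), (array([290., 168.]), 55.5), (array([244., 165.]), 56.5)]
orange [ 0.407  -0.2791] 159.0 [0.078 0.035]
now [0.4037 0.1137 0.3223] [-1.7985e+02 -1.3000e-01 -4.6000e+00] t 4.4
(0.4425, 0.1607, 0.1, -20.5) xyz [ 1.15 -1.65  7.42] rot [-0.2 -0.1 15.9] rows 3.7
(0.4425, 0.1607, 0.003, -20.5) xyz [ 1.14 -1.64 10.65] rot [-0.2 -0.1 15.9] rows 1.6
```

The lever grip is at column 236, about 0.68 rad left, so it is hard over. Now the first blue mailer.

```bash
python3 -m crank '[{"xyz":[1.15,-1.65,7.4],"delta_rot":[0,0,15.9],"claw":0.3},{"xyz":[1.15,-1.65,7.4],"delta_rot":[0,0,15.9],"claw":0.3},{"xyz":[1.15,-1.65,7.4],"delta_rot":[0,0,15.9],"claw":0.3},{"xyz":[1.15,-1.65,7.4],"delta_rot":[0,0,15.9],"claw":0.3},{"xyz":[1.15,-1.65,9],"delta_rot":[0,0,15.9],"claw":0.3},{"xyz":[1.15,-1.65,10.2],"delta_rot":[0,0,15.9],"claw":0.3},{"xyz":[1.15,-1.65,10.6],"delta_rot":[0,0,15.9],"claw":0.3},{"xyz":[1.15,-1.65,10.6],"delta_rot":[0,0,15.9],"claw":0.3},{"xyz":[1.15,-1.65,10.6],"delta_rot":[0,0,15.9],"claw":0.8},{"xyz":[1.15,-1.65,10.6],"delta_rot":[0,0,15.9],"claw":0.8},{"xyz":[1.15,-1.65,10.6],"delta_rot":[0,0,15.9],"claw":0.8},{"xyz":[1.15,-1.65,10.6],"delta_rot":[0,0,15.9],"claw":0.8}]' 30
python3 - <<'E'
from h import *
plan((.44,.15,.30,-4.7),(.642,.005,.32,-4.7),(.642,.005,.28,-4.7))
E
```

```text
time_s: 5.92
tcp_pos: [0.4434, 0.1598, 0.0037]
eef_rot: [-179.9, -0.0, -20.6]
contact_force: [-2.1, -0.2, 5.9]
gripper_width: 0.0356
gripper_force: 30.0
now [0.4434 0.1598 0.0037] [-1.7995e+02 -3.0000e-02 -2.0630e+01] t 5.9
(0.44, 0.15, 0.3, -4.7) xyz [ 0.01  0.34 -9.88] rot [ -0.   -0.  -15.9] rows 4.7
(0.642, 0.005, 0.32, -4.7) xyz [  8.02   2.49 -10.54] rot [ -0.   -0.  -15.9] rows 4.0
(0.642, 0.005, 0.28, -4.7) xyz [ 8.02  2.49 -9.21] rot [ -0.   -0.  -15.9] rows 0.6
```

```bash
python3 -m crank '[{"xyz":[0,0,-5],"delta_rot":[0,0,0],"claw":0.8},{"xyz":[0,0,-10.5],"delta_rot":[0,0,-15.9],"claw":0.8},{"xyz":[0,0,-10.5],"delta_rot":[0,0,-15.9],"claw":0.8},{"xyz":[0,0,-10.5],"delta_rot":[0,0,-15.9],"claw":0.8},{"xyz":[0,0,-10.5],"delta_rot":[0,0,-15.9],"claw":0.8},{"xyz":[0,0,-10.5],"delta_rot":[0,0,-15.9],"claw":0.8},{"xyz":[8,2.5,-10.5],"delta_rot":[0,0,-15.9],"claw":0.8},{"xyz":[8,2.5,-10.5],"delta_rot":[0,0,-15.9],"claw":0.8},{"xyz":[8,2.5,-10.5],"delta_rot":[0,0,-15.9],"claw":0.8},{"xyz":[8,2.5,-10.5],"delta_rot":[0,0,-15.9],"claw":0.8},{"xyz":[8,2.5,-10.5],"delta_rot":[0,0,-15.9],"claw":0.8},{"xyz":[8,2.5,-9.1],"delta_rot":[0,0,-15.9],"claw":0.8},{"xyz":[8,2.5,-9.1],"delta_rot":[0,0,-15.9],"claw":0.8},{"xyz":[8,2.5,-9.1],"delta_rot":[0,0,-15.9],"claw":0.8}]'
python3 - <<'E'
from h import *
c=cap("side","s2"); cv2.imwrite("pics/s2c.png",cv2.resize(c["img"][110:290,150:350],None,fx=3,fy=3)) 
for m in mailers(cap("top")): print(*m)
E
```

```text
time_s: 7.68
tcp_pos: [0.6414, 0.0051, 0.2773]
eef_rot: [180.0, -0.0, -4.7]
contact_force: [0.5, 0.5, -1.2]
gripper_width: 0.0358
gripper_force: 30.0
orange [ 0.4071 -0.2791] 158.1 [0.078 0.036]
```

View pics/s2c.png

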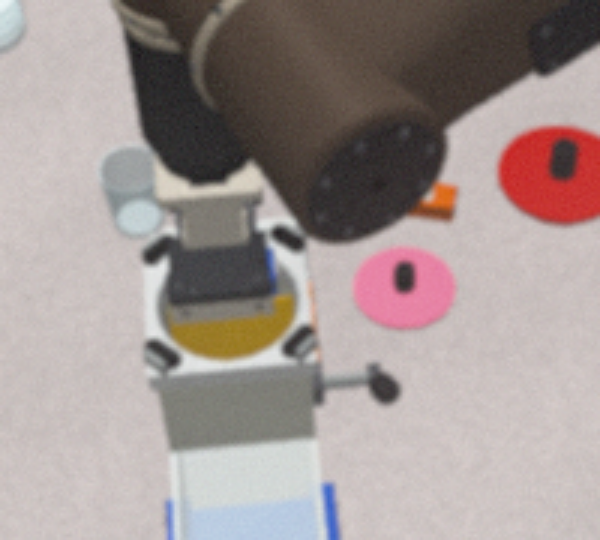

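The held blue mailer is over the mouth and the lever is hard left. Release it, rise, and look.

```bash
python3 -m crank '[{"xyz":[0,0,0],"delta_rot":[0,0,0],"claw":0.3},{"xyz":[0,0,0],"delta_rot":[0,0,0],"claw":0.3},{"xyz":[0,0,0],"delta_rot":[0,0,0],"claw":0.3},{"xyz":[0,0,-2],"delta_rot":[0,0,0],"claw":0.3},{"xyz":[-6,0,-2],"delta_rot":[0,0,0],"claw":0.3},{"xyz":[-6,0,-2],"delta_rot":[0,0,0],"claw":0.3},{"xyz":[-6,0,-2],"delta_rot":[0,0,0],"claw":0.3},{"xyz":[-6,0,-2],"delta_rot":[0,0,0],"claw":0.3}]'
python3 - <<'E'
from h import *
c=cap("top","t3"); lever(c)
for m in mailers(c): print(*m)
E
```

```text
time_s: 8.78
tcp_pos: [0.4591, 0.0194, 0.3377]
eef_rot: [-179.9, -0.2, -4.7]
contact_force: [0.2, 0.1, 1.4]
gripper_width: 0.0611
gripper_force: 0.0
-0.7 [296. 200.] -0.6 [292. 200.] -0.5 [288. 199.] -0.4 [284. 199.] -0.3 [280. 198.] -0.2 [275. 197.] -0.1 [270. 197.] -0.0 [265. 197.] 0.1 [261. 196.] 0.2 [256. 196.] 0.3 [251. 196.] 0.4 [247. 196.] 0.5 [243. 196.] 0.6 [239. 196.] 0.7 [236. 197.] 
dark near []
orange [ 0.407  -0.2791] 159.0 [0.078 0.035]
```

View pics/t3.png

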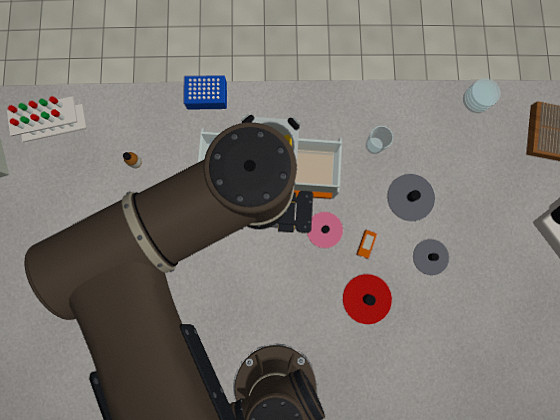

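The elbow swings out over the left half of the top view. The side view sees that area, so I'll adapt the mailer mask to it.

```bash
sed -i 's/>170)&(h\[...,2\]>90)/>110)\&(h[...,2]>60)/' h.py
python3 - <<'E'
from h import *
c=cap("side","s4")
for m in mailers(c): print(*m)
h=hsv(c); print(h[347,283],h[341,320])
E
```

```text
orange [0.5287 0.2995] 163.0 [0.04  0.079]
blue [0.4267 0.2983] 139.4 [0.038 0.078]
[ 21   9 195] [115 138 124]
```

Run:
```python
from h import *
plan((.40,.24,.30,-39.8),(.428,.301,.1,-39.8),(.428,.301,.003,-39.8))
c=cap("side"); cv2.imwrite("pics/s5c.png",cv2.resize(c["img"][170:330,180:340],None,fx=3,fy=3))
```

```text
now [0.4617 0.0198 0.337 ] [-1.7993e+02 -1.2000e-01 -4.6900e+00] t 8.9
(0.4, 0.24, 0.3, -39.8) xyz [-2.65 -7.15  1.24] rot [-0.1 -0.1 35.1] rows 3.7
(0.428, 0.301, 0.1, -39.8) xyz [-1.9  -9.24  7.91] rot [-0.1 -0.1 35.1] rows 3.4
(0.428, 0.301, 0.003, -39.8) xyz [-1.91 -9.24 11.14] rot [-0.1 -0.1 35.1] rows 1.6
```

View pics/s5c.png

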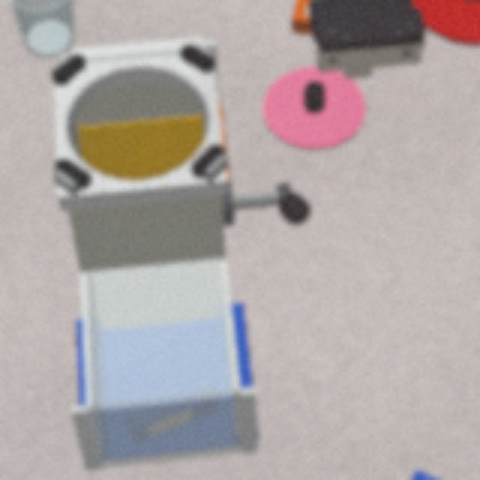

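The first mailer lies in the blue tray (white label at about (165,425) in the crop). Next, the second blue.

```bash
python3 -m crank '[{"xyz":[-2.65,-7.15,1.2],"delta_rot":[0,0,35.1],"claw":0.3},{"xyz":[-2.65,-7.15,1.2],"delta_rot":[0,0,35.1],"claw":0.3},{"xyz":[-2.65,-7.15,1.2],"delta_rot":[0,0,35.1],"claw":0.3},{"xyz":[-2.65,-7.15,1.2],"delta_rot":[0,0,35.1],"claw":0.3},{"xyz":[-1.9,-9.25,7.9],"delta_rot":[0,0,35.1],"claw":0.3},{"xyz":[-1.9,-9.25,7.9],"delta_rot":[0,0,35.1],"claw":0.3},{"xyz":[-1.9,-9.25,7.9],"delta_rot":[0,0,35.1],"claw":0.3},{"xyz":[-1.9,-9.25,7.9],"delta_rot":[0,0,35.1],"claw":0.3},{"xyz":[-1.9,-9.25,7.9],"delta_rot":[0,0,35.1],"claw":0.3},{"xyz":[-1.9,-9.25,9.5],"delta_rot":[0,0,35.1],"claw":0.3},{"xyz":[-1.9,-9.25,10.7],"delta_rot":[0,0,35.1],"claw":0.3},{"xyz":[-1.9,-9.25,11.1],"delta_rot":[0,0,35.1],"claw":0.3},{"xyz":[-1.9,-9.25,11.1],"delta_rot":[0,0,35.1],"claw":0.3},{"xyz":[-1.9,-9.25,11.1],"delta_rot":[0,0,35.1],"claw":0.8},{"xyz":[-1.9,-9.25,11.1],"delta_rot":[0,0,35.1],"claw":0.8},{"xyz":[-1.9,-9.25,11.1],"delta_rot":[0,0,35.1],"claw":0.8},{"xyz":[-1.9,-9.25,11.1],"delta_rot":[0,0,35.1],"claw":0.8}]' 30
python3 - <<'E'
from h import *
plan((.428,.301,.30,-30),(.642,.005,.32,-4.7),(.642,.005,.277,-4.7))
E
```

```text
time_s: 11.05
tcp_pos: [0.4283, 0.3013, 0.0039]
eef_rot: [-179.9, -0.0, -39.8]
contact_force: [-1.3, 0.0, 6.6]
gripper_width: 0.0361
gripper_force: 30.0
now [0.4283 0.3013 0.0039] [-179.94   -0.    -39.82] t 11.1
(0.428, 0.301, 0.3, -30) xyz [-0.    0.   -9.87] rot [-0.1 -0.  -9.8] rows 4.7
(0.642, 0.005, 0.32, -4.7) xyz [ 11.8    3.01 -10.54] rot [ -0.1  -0.  -35.1] rows 5.9
(0.642, 0.005, 0.277, -4.7) xyz [11.8   3.01 -9.11] rot [ -0.1  -0.  -35.1] rows 0.7
```

```bash
python3 -m crank '[{"xyz":[0,0,-5],"delta_rot":[0,0,0],"claw":0.8},{"xyz":[0,0,-10.5],"delta_rot":[0,0,-9.8],"claw":0.8},{"xyz":[0,0,-10.5],"delta_rot":[0,0,-9.8],"claw":0.8},{"xyz":[0,0,-10.5],"delta_rot":[0,0,-9.8],"claw":0.8},{"xyz":[0,0,-10.5],"delta_rot":[0,0,-9.8],"claw":0.8},{"xyz":[0,0,-10.5],"delta_rot":[0,0,-9.8],"claw":0.8},{"xyz":[11.8,3,-10.5],"delta_rot":[0,0,-35.1],"claw":0.8},{"xyz":[11.8,3,-10.5],"delta_rot":[0,0,-35.1],"claw":0.8},{"xyz":[11.8,3,-10.5],"delta_rot":[0,0,-35.1],"claw":0.8},{"xyz":[11.8,3,-10.5],"delta_rot":[0,0,-35.1],"claw":0.8},{"xyz":[11.8,3,-10.5],"delta_rot":[0,0,-35.1],"claw":0.8},{"xyz":[11.8,3,-10.5],"delta_rot":[0,0,-35.1],"claw":0.8},{"xyz":[11.8,3,-10.5],"delta_rot":[0,0,-35.1],"claw":0.8},{"xyz":[11.8,3,-9.1],"delta_rot":[0,0,-35.1],"claw":0.8},{"xyz":[11.8,3,-9.1],"delta_rot":[0,0,-35.1],"claw":0.8},{"xyz":[11.8,3,-9.1],"delta_rot":[0,0,-35.1],"claw":0.8}]'
```

```text
time_s: 13.05
tcp_pos: [0.6423, 0.0054, 0.2772]
eef_rot: [180.0, -0.0, -4.7]
contact_force: [-0.1, 0.6, 0.5]
gripper_width: 0.036
gripper_force: 30.0
```

```bash
python3 -m crank '[{"xyz":[0,0,0],"delta_rot":[0,0,0],"claw":0.3},{"xyz":[0,0,0],"delta_rot":[0,0,0],"claw":0.3},{"xyz":[0,0,0],"delta_rot":[0,0,0],"claw":0.3},{"xyz":[0,0,-2],"delta_rot":[0,0,0],"claw":0.3},{"xyz":[-6,0,-2],"delta_rot":[0,0,0],"claw":0},{"xyz":[-6,0,-2],"delta_rot":[0,0,0],"claw":0},{"xyz":[-6,0,-2],"delta_rot":[0,0,0],"claw":0},{"xyz":[-6,0,-2],"delta_rot":[0,0,0],"claw":0},{"xyz":[-6,0,-2],"delta_rot":[0,0,0],"claw":0},{"xyz":[-6,0,-2],"delta_rot":[0,0,0],"claw":0},{"xyz":[-6,0,-2],"delta_rot":[0,0,0],"claw":0}]'
python3 - <<'E'
from h import *
c=cap("side"); cv2.imwrite("pics/s6c.png",cv2.resize(c["img"][170:330,180:340],None,fx=3,fy=3)) 
for m in mailers(c): print(*m)
plan((.524,.1,.32,-4.7),(.524,.1,.216,-4.7),(.5075,-.1,.216,-4.7))
E
```

```text
time_s: 14.42
tcp_pos: [0.4634, 0.0198, 0.3355]
eef_rot: [180.0, 0.1, -4.8]
contact_force: [0.1, 0.6, 0.6]
gripper_width: 0.0879
gripper_force: 0.0
orange [0.529  0.2995] 162.5 [0.04 0.08]
now [0.4633 0.0198 0.3354] [ 1.7995e+02  7.0000e-02 -4.7700e+00] t 14.5
(0.524, 0.1, 0.32, -4.7) xyz [ 1.79 -2.83  0.51] rot [ 0.   0.1 -0.1] rows 1.6
(0.524, 0.1, 0.216, -4.7) xyz [ 1.8  -2.84  3.98] rot [ 0.   0.1 -0.1] rows 1.7
(0.5075, -0.1, 0.216, -4.7) xyz [1.81 3.85 3.98] rot [ 0.   0.1 -0.1] rows 3.2
```

View pics/s6c.png

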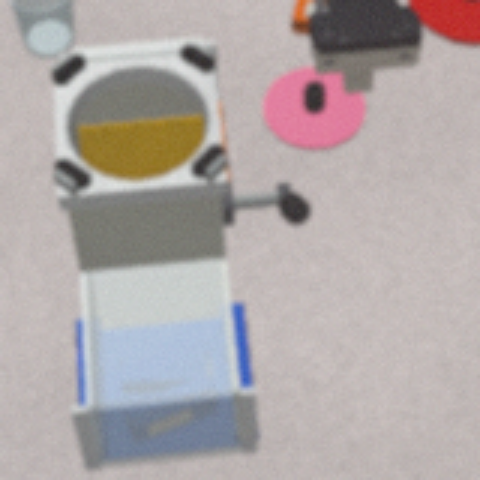

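Two labels now show in the blue tray, at (150,385) and (165,425). Next, push the lever to the right.

```bash
python3 -m crank '[{"xyz":[1.8,-2.85,0.5],"delta_rot":[0,0,0],"claw":0},{"xyz":[1.8,-2.85,0.5],"delta_rot":[0,0,0],"claw":0},{"xyz":[1.8,-2.85,0.5],"delta_rot":[0,0,0],"claw":0},{"xyz":[1.8,-2.85,2],"delta_rot":[0,0,0],"claw":0},{"xyz":[1.8,-2.85,3.3],"delta_rot":[0,0,0],"claw":0},{"xyz":[1.8,-2.85,4],"delta_rot":[0,0,0],"claw":0},{"xyz":[1.8,-2.85,4],"delta_rot":[0,0,0],"claw":0},{"xyz":[1.8,-2,4],"delta_rot":[0,0,0],"claw":0},{"xyz":[1.8,-1,4],"delta_rot":[0,0,0],"claw":0},{"xyz":[1.8,0,4],"delta_rot":[0,0,0],"claw":0},{"xyz":[1.8,1,4],"delta_rot":[0,0,0],"claw":0},{"xyz":[1.8,2,4],"delta_rot":[0,0,0],"claw":0},{"xyz":[1.8,2.8,4],"delta_rot":[0,0,0],"claw":0},{"xyz":[1.8,3.4,4],"delta_rot":[0,0,0],"claw":0},{"xyz":[1.8,3.7,4],"delta_rot":[0,0,0],"claw":0},{"xyz":[1.8,3.85,4],"delta_rot":[0,0,0],"claw":0},{"xyz":[1.8,3.85,4],"delta_rot":[0,0,0],"claw":0}]'
```

```text
time_s: 16.6
tcp_pos: [0.5078, -0.0972, 0.2163]
eef_rot: [-179.8, -0.1, -4.7]
contact_force: [-1.2, 11.9, 2.4]
gripper_width: 0.0877
gripper_force: 5.7
```

```bash
python3 -m crank '[{"xyz":[0,-0.9,0],"delta_rot":[0,0,0],"claw":0},{"xyz":[0,-0.9,0],"delta_rot":[0,0,0],"claw":0},{"xyz":[0,-0.9,-3.5],"delta_rot":[0,0,0],"claw":0},{"xyz":[0,-0.9,-3.5],"delta_rot":[0,0,0],"claw":0},{"xyz":[-4,-2,-3.5],"delta_rot":[0,0,0],"claw":0.3},{"xyz":[-4,-2,-3.5],"delta_rot":[0,0,0],"claw":0.3},{"xyz":[-4,-2,-3.5],"delta_rot":[0,0,0],"claw":0.3}]'
python3 - <<'E'
from h import *
c=cap("top","t7"); lever(c)
for m in mailers(c): print(*m)
s=cap("side","s7"); lever(s)
for m in mailers(s): print(*m)
print(r.get_state()["joints"])
plan((.407,-.279,.1,-21),(.407,-.279,.003,-21))
E
```

```text
time_s: 17.48
tcp_pos: [0.3897, -0.0297, 0.3224]
eef_rot: [-179.9, -0.2, -4.6]
contact_force: [0.3, 0.7, 1.0]
gripper_width: 0.0639
gripper_force: 0.0
-0.7 [296. 200.] -0.6 [292. 200.] -0.5 [288. 199.] -0.4 [284. 199.] -0.3 [280. 198.] -0.2 [275. 197.] -0.1 [270. 197.] -0.0 [265. 197.] 0.1 [261. 196.] 0.2 [256. 196.] 0.3 [251. 196.] 0.4 [247. 196.] 0.5 [243. 196.] 0.6 [239. 196.] 0.7 [236. 197.] 
dark near [(array([290., 168.]), 53.5), (array([244., 165.]), 56.5)]
orange [ 0.4078 -0.2787] 158.2 [0.079 0.038]
orange [0.5302 0.3036] 162.6 [0.08  0.042]
-0.7 [271. 195.] -0.6 [271. 196.] -0.5 [271. 197.] -0.4 [272. 199.] -0.3 [272. 201.] -0.2 [273. 204.] -0.1 [273. 207.] -0.0 [274. 211.] 0.1 [274. 214.] 0.2 [275. 218.] 0.3 [275. 222.] 0.4 [276. 227.] 0.5 [276. 231.] 0.6 [277. 236.] 0.7 [277. 240.] 
dark near [(array([271., 194.]), 102.5)]
orange [0.5291 0.2995] 163.2 [0.04 0.08]
orange [ 0.4058 -0.2826] 158.3 [0.05  0.078]
[ 2.48479815e+01 -1.07518318e+01 -2.19361497e+01  1.80698741e-02
 -7.86773912e+01  6.05097078e+01]
now [ 0.3923 -0.0298  0.3219] [-1.7995e+02 -1.3000e-01 -4.6400e+00] t 17.6
(0.407, -0.279, 0.1, -21) xyz [1.14 8.25 7.39] rot [-0.1 -0.1 16.4] rows 5.3
(0.407, -0.279, 0.003, -21) xyz [ 1.14  8.25 10.63] rot [-0.1 -0.1 16.4] rows 1.6
```

```bash
python3 -m crank '[{"xyz":[1.15,8.2,5.5],"delta_rot":[0,0,16.4],"claw":0.3},{"xyz":[1.15,8.2,5.5],"delta_rot":[0,0,16.4],"claw":0.3},{"xyz":[1.15,8.2,5.5],"delta_rot":[0,0,16.4],"claw":0.3},{"xyz":[1.15,8.2,5.5],"delta_rot":[0,0,16.4],"claw":0.3},{"xyz":[1.15,8.2,5.5],"delta_rot":[0,0,16.4],"claw":0.3},{"xyz":[1.15,8.2,5.5],"delta_rot":[0,0,16.4],"claw":0.3},{"xyz":[1.15,8.2,7.4],"delta_rot":[0,0,16.4],"claw":0.3},{"xyz":[1.15,8.2,9],"delta_rot":[0,0,16.4],"claw":0.3},{"xyz":[1.15,8.2,10.2],"delta_rot":[0,0,16.4],"claw":0.3},{"xyz":[1.15,8.25,10.6],"delta_rot":[0,0,16.4],"claw":0.3},{"xyz":[1.15,8.25,10.6],"delta_rot":[0,0,16.4],"claw":0.3},{"xyz":[1.15,8.25,10.6],"delta_rot":[0,0,16.4],"claw":0.8},{"xyz":[1.15,8.25,10.6],"delta_rot":[0,0,16.4],"claw":0.8},{"xyz":[1.15,8.25,10.6],"delta_rot":[0,0,16.4],"claw":0.8},{"xyz":[1.15,8.25,10.6],"delta_rot":[0,0,16.4],"claw":0.8}]' 30
python3 - <<'E'
from h import *
plan((.407,-.279,.32,-10),(.642,.005,.32,-4.7),(.642,.005,.277,-4.7))
E
```

```text
time_s: 19.45
tcp_pos: [0.4069, -0.2796, 0.0039]
eef_rot: [-180.0, -0.1, -21.1]
contact_force: [-0.8, 1.7, 7.0]
gripper_width: 0.0357
gripper_force: 29.9
now [ 0.4069 -0.2796  0.0039] [-1.7999e+02 -8.0000e-02 -2.1120e+01] t 19.4
(0.407, -0.279, 0.32, -10) xyz [ 1.000e-02 -2.000e-02 -1.054e+01] rot [  0.   -0.1 -11.1] rows 5.1
(0.642, 0.005, 0.32, -4.7) xyz [  3.91 -11.67 -10.53] rot [  0.   -0.1 -16.4] rows 5.9
(0.642, 0.005, 0.277, -4.7) xyz [  3.9  -11.67  -9.1 ] rot [  0.   -0.1 -16.4] rows 0.7
```

```bash
python3 -m crank '[{"xyz":[0,0,-5],"delta_rot":[0,0,0],"claw":0.8},{"xyz":[0,0,-10.5],"delta_rot":[0,0,-9.8],"claw":0.8},{"xyz":[0,0,-10.5],"delta_rot":[0,0,-9.8],"claw":0.8},{"xyz":[0,0,-10.5],"delta_rot":[0,0,-9.8],"claw":0.8},{"xyz":[0,0,-10.5],"delta_rot":[0,0,-9.8],"claw":0.8},{"xyz":[0,0,-10.5],"delta_rot":[0,0,-9.8],"claw":0.8},{"xyz":[3.9,-11.65,-10.5],"delta_rot":[0,0,-16.4],"claw":0.8},{"xyz":[3.9,-11.65,-10.5],"delta_rot":[0,0,-16.4],"claw":0.8},{"xyz":[3.9,-11.65,-10.5],"delta_rot":[0,0,-16.4],"claw":0.8},{"xyz":[3.9,-11.65,-10.5],"delta_rot":[0,0,-16.4],"claw":0.8},{"xyz":[3.9,-11.65,-10.5],"delta_rot":[0,0,-16.4],"claw":0.8},{"xyz":[3.9,-11.65,-10.5],"delta_rot":[0,0,-16.4],"claw":0.8},{"xyz":[3.9,-11.65,-10.5],"delta_rot":[0,0,-16.4],"claw":0.8},{"xyz":[3.9,-11.65,-9.1],"delta_rot":[0,0,-16.4],"claw":0.8},{"xyz":[3.9,-11.65,-9.1],"delta_rot":[0,0,-16.4],"claw":0.8},{"xyz":[3.9,-11.65,-9.1],"delta_rot":[0,0,-16.4],"claw":0.8}]'
python3 - <<'E'
from h import *
lever(cap("side"))
E
```

```text
time_s: 21.45
tcp_pos: [0.6416, 0.0037, 0.2772]
eef_rot: [180.0, -0.0, -4.8]
contact_force: [0.2, -1.2, -0.2]
gripper_width: 0.036
gripper_force: 29.9
-0.7 [271. 195.] -0.6 [271. 196.] -0.5 [271. 197.] -0.4 [272. 199.] -0.3 [272. 201.] -0.2 [273. 204.] -0.1 [273. 207.] -0.0 [274. 211.] 0.1 [274. 214.] 0.2 [275. 218.] 0.3 [275. 222.] 0.4 [276. 227.] 0.5 [276. 231.] 0.6 [277. 236.] 0.7 [277. 240.] 
dark near [(array([246., 189.]), 15.5)]
```

```bash
python3 -m crank '[{"xyz":[0,0,0],"delta_rot":[0,0,0],"claw":0.3},{"xyz":[0,0,0],"delta_rot":[0,0,0],"claw":0.3},{"xyz":[0,0,0],"delta_rot":[0,0,0],"claw":0.3},{"xyz":[0,0,-2],"delta_rot":[0,0,0],"claw":0.3},{"xyz":[-6,0,-2],"delta_rot":[0,0,0],"claw":0.3},{"xyz":[-6,0,-2],"delta_rot":[0,0,0],"claw":0.3},{"xyz":[-6,0,-2],"delta_rot":[0,0,0],"claw":0.3},{"xyz":[-6,0,-2],"delta_rot":[0,0,0],"claw":0.3},{"xyz":[-6,0,-2],"delta_rot":[0,0,0],"claw":0.3}]'
python3 - <<'E'
from h import *
s=cap("side")
for m in mailers(s): print(*m)
c=cap("top"); cv2.imwrite("pics/t8c.png",cv2.resize(c["img"][100:220,180:360],None,fx=4,fy=4))
plan((.53,.30,.32,-17),(.5297,.3015,.1,-17),(.5297,.3015,.003,-17))
E
```

```text
time_s: 22.62
tcp_pos: [0.4623, 0.0193, 0.3369]
eef_rot: [-180.0, -0.1, -4.7]
contact_force: [0.8, -0.7, -0.9]
gripper_width: 0.0612
gripper_force: 0.0
orange [0.529  0.2993] 163.2 [0.039 0.08 ]
now [0.4628 0.0193 0.336 ] [ 1.7999e+02  1.0000e-02 -4.7500e+00] t 22.7
(0.53, 0.3, 0.32, -17) xyz [ 1.46 -9.51  0.53] rot [ 0.   0.  12.2] rows 4.6
(0.5297, 0.3015, 0.1, -17) xyz [ 1.44 -9.56  7.86] rot [ 0.   0.  12.2] rows 3.5
(0.5297, 0.3015, 0.003, -17) xyz [ 1.44 -9.56 11.1 ] rot [ 0.   0.  12.2] rows 1.6
```

View pics/t8c.png

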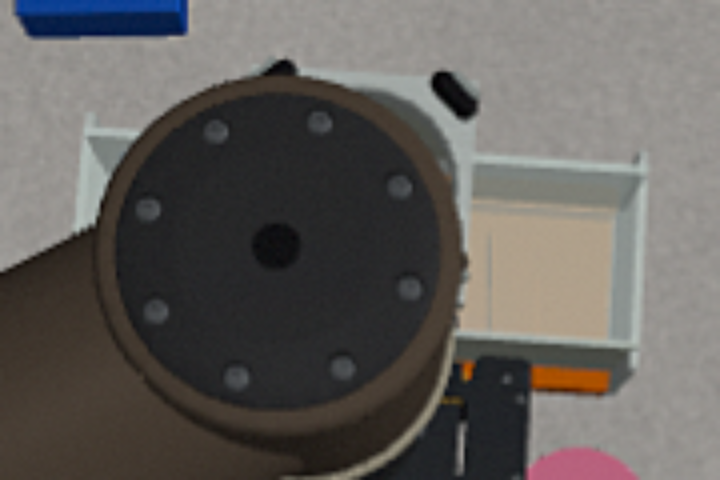

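The tray contents are not clear from here. I'll fetch the second orange and check from a better angle before dropping it.

```bash
python3 -m crank '[{"xyz":[1.45,-9.5,0.5],"delta_rot":[0,0,12.2],"claw":0.3},{"xyz":[1.45,-9.5,0.5],"delta_rot":[0,0,12.2],"claw":0.3},{"xyz":[1.45,-9.5,0.5],"delta_rot":[0,0,12.2],"claw":0.3},{"xyz":[1.45,-9.5,0.5],"delta_rot":[0,0,12.2],"claw":0.3},{"xyz":[1.45,-9.5,0.5],"delta_rot":[0,0,12.2],"claw":0.3},{"xyz":[1.45,-9.5,0.5],"delta_rot":[0,0,12.2],"claw":0.3},{"xyz":[1.45,-9.55,7.9],"delta_rot":[0,0,12.2],"claw":0.3},{"xyz":[1.45,-9.55,7.9],"delta_rot":[0,0,12.2],"claw":0.3},{"xyz":[1.45,-9.55,7.9],"delta_rot":[0,0,12.2],"claw":0.3},{"xyz":[1.45,-9.55,7.9],"delta_rot":[0,0,12.2],"claw":0.3},{"xyz":[1.45,-9.55,9.5],"delta_rot":[0,0,12.2],"claw":0.3},{"xyz":[1.45,-9.55,10.7],"delta_rot":[0,0,12.2],"claw":0.3},{"xyz":[1.45,-9.55,11.1],"delta_rot":[0,0,12.2],"claw":0.3},{"xyz":[1.45,-9.55,11.1],"delta_rot":[0,0,12.2],"claw":0.3},{"xyz":[1.45,-9.55,11.1],"delta_rot":[0,0,12.2],"claw":0.8},{"xyz":[1.45,-9.55,11.1],"delta_rot":[0,0,12.2],"claw":0.8},{"xyz":[1.45,-9.55,11.1],"delta_rot":[0,0,12.2],"claw":0.8},{"xyz":[1.45,-9.55,11.1],"delta_rot":[0,0,12.2],"claw":0.8}]' 30
python3 - <<'E'
from h import *
c=cap("top"); lever(c); cv2.imwrite("pics/t9c.png",cv2.resize(c["img"][100:220,180:360],None,fx=4,fy=4))
plan((.53,.30,.32,-17),(.642,.005,.32,-4.7),(.642,.005,.277,-4.7))
E
```

```text
time_s: 24.98
tcp_pos: [0.5294, 0.3013, 0.0036]
eef_rot: [-180.0, -0.0, -16.9]
contact_force: [-0.7, -0.5, 3.9]
gripper_width: 0.036
gripper_force: 30.0
-0.7 [296. 200.] -0.6 [292. 200.] -0.5 [288. 199.] -0.4 [284. 199.] -0.3 [280. 198.] -0.2 [275. 197.] -0.1 [270. 197.] -0.0 [265. 197.] 0.1 [261. 196.] 0.2 [256. 196.] 0.3 [251. 196.] 0.4 [247. 196.] 0.5 [243. 196.] 0.6 [239. 196.] 0.7 [236. 197.] 
dark near [(array([284., 201.]), 227.5), (array([268., 184.]), 48.5), (array([290., 168.]), 59.0), (array([244., 165.]), 57.5)]
now [0.5294 0.3013 0.0037] [-1.7996e+02 -3.0000e-02 -1.6930e+01] t 25.0
(0.53, 0.3, 0.32, -17) xyz [  0.04   0.03 -10.54] rot [-0.  -0.   0.1] rows 5.1
(0.642, 0.005, 0.32, -4.7) xyz [  6.47   8.35 -10.55] rot [ -0.   -0.  -12.2] rows 5.0
(0.642, 0.005, 0.277, -4.7) xyz [ 6.47  8.35 -9.11] rot [ -0.   -0.  -12.2] rows 0.7
```

View pics/t9c.png

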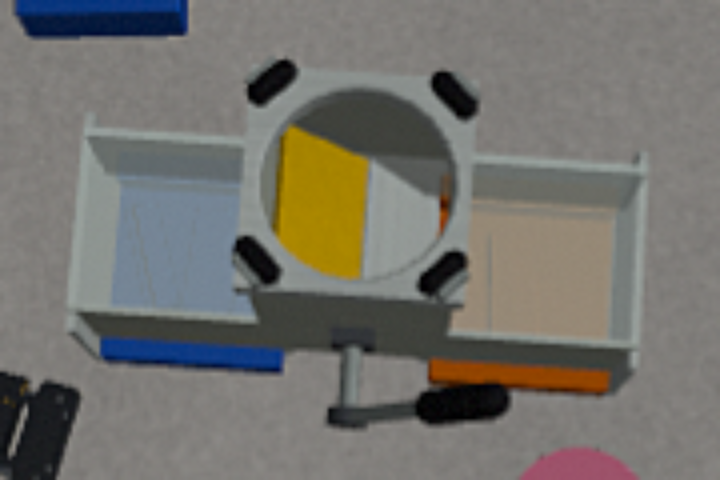

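The lever is hard right, and the flap shows its yellow face closing the left branch. The first orange sits at the chute exit inside the orange tray: its edge is at (490,280) and orange shows at (445,205). Carry the second over.

```bash
python3 -m crank '[{"xyz":[0,0,-5],"delta_rot":[0,0,0],"claw":0.8},{"xyz":[0,0,-10.5],"delta_rot":[0,0,0],"claw":0.8},{"xyz":[0,0,-10.5],"delta_rot":[0,0,0],"claw":0.8},{"xyz":[0,0,-10.5],"delta_rot":[0,0,0],"claw":0.8},{"xyz":[0,0,-10.5],"delta_rot":[0,0,0],"claw":0.8},{"xyz":[0,0,-10.5],"delta_rot":[0,0,0],"claw":0.8},{"xyz":[6.45,8.35,-10.5],"delta_rot":[0,0,-12.2],"claw":0.8},{"xyz":[6.45,8.35,-10.5],"delta_rot":[0,0,-12.2],"claw":0.8},{"xyz":[6.45,8.35,-10.5],"delta_rot":[0,0,-12.2],"claw":0.8},{"xyz":[6.45,8.35,-10.5],"delta_rot":[0,0,-12.2],"claw":0.8},{"xyz":[6.45,8.35,-10.5],"delta_rot":[0,0,-12.2],"claw":0.8},{"xyz":[6.45,8.35,-10.5],"delta_rot":[0,0,-12.2],"claw":0.8},{"xyz":[6.45,8.35,-9.1],"delta_rot":[0,0,-12.2],"claw":0.8},{"xyz":[6.45,8.35,-9.1],"delta_rot":[0,0,-12.2],"claw":0.8},{"xyz":[6.45,8.35,-9.1],"delta_rot":[0,0,-12.2],"claw":0.8}]'
```

```text
time_s: 26.9
tcp_pos: [0.6415, 0.0056, 0.277]
eef_rot: [180.0, -0.0, -4.7]
contact_force: [0.8, 0.2, 0.8]
gripper_width: 0.0361
gripper_force: 30.0
```

```bash
python3 -m crank '[{"xyz":[0,0,0],"delta_rot":[0,0,0],"claw":0.3},{"xyz":[0,0,0],"delta_rot":[0,0,0],"claw":0.3},{"xyz":[0,0,0],"delta_rot":[0,0,0],"claw":0.3},{"xyz":[0,0,-2],"delta_rot":[0,0,0],"claw":0.3},{"xyz":[-6,0,-2],"delta_rot":[0,0,0],"claw":0.3},{"xyz":[-6,0,-2],"delta_rot":[0,0,0],"claw":0.3},{"xyz":[-6,0,-2],"delta_rot":[0,0,0],"claw":0.3},{"xyz":[-6,-6,-2],"delta_rot":[0,0,0],"claw":0.3},{"xyz":[-6,-6,-2],"delta_rot":[0,0,0],"claw":0.3},{"xyz":[-6,-6,-2],"delta_rot":[0,0,0],"claw":0.3},{"xyz":[-6,-9,-2],"delta_rot":[0,0,0],"claw":0.3},{"xyz":[-6,-9,-2],"delta_rot":[0,0,0],"claw":0.3}]'
python3 - <<'E'
from h import *
c=cap("top"); s=cap("side")
a=np.vstack([cv2.resize(c["img"][110:210,180:360],None,fx=3,fy=3),cv2.resize(s["img"][170:270,180:360],None,fx=3,fy=3)])
cv2.imwrite("pics/t10.png",a)
for k in(c,s):
    print(k["n"],[m for m in mailers(k)])
    for p,ar in dark(k,15,400,50):
        q=cast(k,p,.052)[0]
        if np.hypot(*(q-[.543,-.417]))<.12: print("knob",p.round(1),q.round(4),ar)
    # grey disc: bluish grey, lower saturation band, near lid
    h=hsv(k); P=proj(k,[.543,-.417,.032])[0].astype(int); print(k["img"][P[1]-14,P[0]-14],k["img"][P[1]-40,P[0]-14])
E
```

```text
time_s: 28.4
tcp_pos: [0.484, 0.2918, 0.3357]
eef_rot: [180.0, 0.0, -4.6]
contact_force: [-0.1, 0.3, -0.1]
gripper_width: 0.0614
gripper_force: 0.0
top []
knob [413.4 195.3] [ 0.5447 -0.4151] 105.0
[79 73 73] [117 118 123]
side []
knob [241.5 146. ] [ 0.5438 -0.4104] 22.5
[184 186 195] [184 186 193]
```

View pics/t10.png

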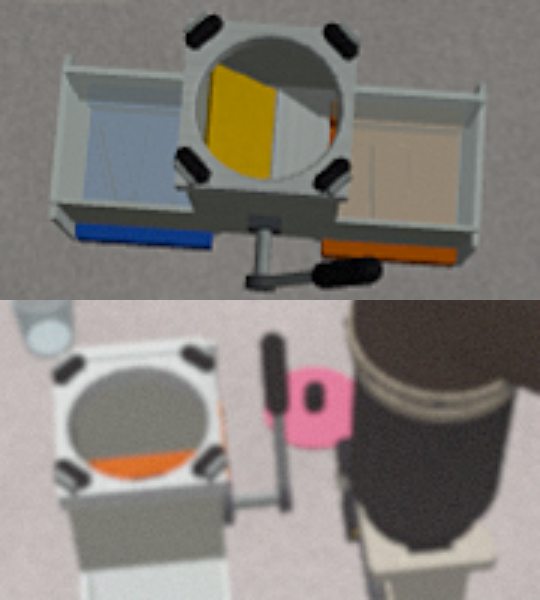

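Run:
```python
from h import *
c=cap("top"); s=cap("side")
f=lambda im,y,x:cv2.resize(im[y:y+90,x:x+95],None,fx=4,fy=4)
t7=cv2.imread("pics/t7.png"); s7=cv2.imread("pics/s7.png")
cv2.imwrite("pics/cmp.png",cv2.resize(np.vstack([np.hstack([f(t7,110,250),f(c["img"],110,250)]),np.hstack([f(s7,165,180),f(s["img"],165,180)])]),None,fx=.8,fy=.8))
for k in(c,s):
    for p,ar in dark(k,15,400,80):
        q=cast(k,p,.052)[0]
        if np.hypot(*(q-[.543,-.417]))<.12: print("knob",p.round(1),q.round(4),ar)
    b=k["img"].astype(int); P=proj(k,[.544,-.415,.032])[0].astype(int); h=hsv(k)
    w=(np.abs(b-np.median(b[P[1]-3:P[1]+4,P[0]-18:P[0]-11].reshape(-1,3),0)).max(2)<22)
    w|=b.max(2)<70
    m=np.zeros_like(w); m[P[1]-45:P[1]+45,P[0]-45:P[0]+45]=1
    for kk in blobs(w&m,500): e=cv2.fitEllipse(kk); print("disc",e,cast(k,e[0],.032).round(4))
```

```text
disc ((410.5115966796875, 197.00013732910156), (45.64675521850586, 47.448509216308594), 127.79141235351562) [[ 0.543  -0.4133]]
knob [241.5 144. ] [ 0.5423 -0.4197] 71.5
disc ((241.93443298339844, 149.89111328125), (30.3187255859375, 40.39786148071289), 86.09054565429688) [[ 0.5432 -0.4115]]
```

View pics/cmp.png

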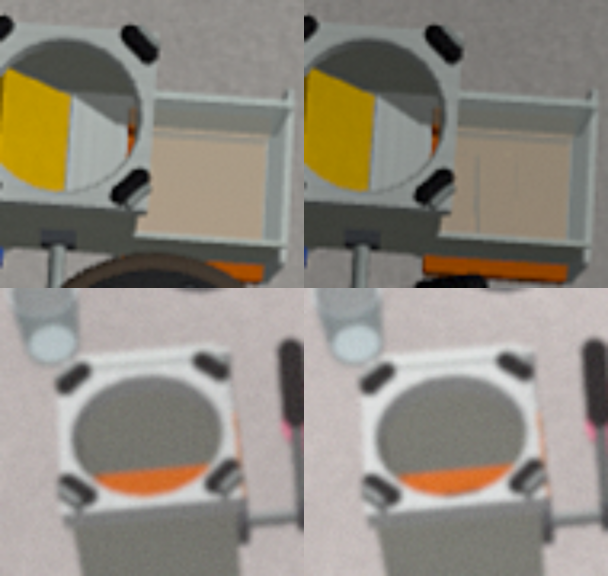

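Comparing the pictures before and after the drops, the chute is empty. Two new mailer edges show in the orange tray, and the orange strip seen through the mouth is the tray itself. Next, the lid.

Run:
```python
from h import *
plan((.5435,-.4135,.336,-4.7),(.5435,-.4135,.1,-4.7),(.5435,-.4135,.037,-4.7))
```

```text
now [0.4841 0.2889 0.3359] [ 1.7996e+02  2.0000e-02 -4.7100e+00] t 28.6
(0.5435, -0.4135, 0.336, -4.7) xyz [3.900e+00 2.317e+01 1.000e-02] rot [ 0.  0. -0.] rows 11.3
(0.5435, -0.4135, 0.1, -4.7) xyz [ 3.9  23.17  7.88] rot [ 0.  0. -0.] rows 3.8
(0.5435, -0.4135, 0.037, -4.7) xyz [ 3.9  23.16  9.98] rot [ 0.  0. -0.] rows 1.0
```

```bash
python3 -m crank '[{"xyz":[3.9,23.2,0],"delta_rot":[0,0,0],"claw":0.2},{"xyz":[3.9,23.2,0],"delta_rot":[0,0,0],"claw":0.2},{"xyz":[3.9,23.2,0],"delta_rot":[0,0,0],"claw":0.2},{"xyz":[3.9,23.2,0],"delta_rot":[0,0,0],"claw":0.2},{"xyz":[3.9,23.2,0],"delta_rot":[0,0,0],"claw":0.2},{"xyz":[3.9,23.2,0],"delta_rot":[0,0,0],"claw":0.2},{"xyz":[3.9,23.2,0],"delta_rot":[0,0,0],"claw":0.2},{"xyz":[3.9,23.2,0],"delta_rot":[0,0,0],"claw":0.2},{"xyz":[3.9,23.2,0],"delta_rot":[0,0,0],"claw":0.2},{"xyz":[3.9,23.2,0],"delta_rot":[0,0,0],"claw":0.2},{"xyz":[3.9,23.2,0],"delta_rot":[0,0,0],"claw":0.2},{"xyz":[3.9,23.2,0],"delta_rot":[0,0,0],"claw":0.2},{"xyz":[3.9,23.2,0],"delta_rot":[0,0,0],"claw":0.2},{"xyz":[3.9,23.2,0],"delta_rot":[0,0,0],"claw":0.2},{"xyz":[3.9,23.2,4],"delta_rot":[0,0,0],"claw":0.2},{"xyz":[3.9,23.2,4],"delta_rot":[0,0,0],"claw":0.2},{"xyz":[3.9,23.2,4],"delta_rot":[0,0,0],"claw":0.2}]'
python3 - <<'E'
from h import *
for k in(cap("top"),cap("side")):
    b=k["img"].astype(int); P=proj(k,[.543,-.413,.032])[0].astype(int)
    w=((b.max(2)-b.min(2)<25)&(b.max(2)<(95 if k["n"]=="top" else 150)))
    m=np.zeros_like(w); m[P[1]-45:P[1]+45,P[0]-45:P[0]+45]=1
    for kk in blobs(w&m,300): e=cv2.fitEllipse(kk); print(k["n"],np.round(e[0],1),np.round(e[1],1),cast(k,e[0],.032).round(4))
plan((.5435,-.4135,.1,-4.7),(.5435,-.4135,.037,-4.7))
E
```

```text
time_s: 30.72
tcp_pos: [0.5411, -0.4116, 0.2124]
eef_rot: [-179.8, 0.4, -4.7]
contact_force: [0.5, -0.4, 0.5]
gripper_width: 0.0696
gripper_force: 0.0
top [405.  193.8] [ 92.4 107.9] [[ 0.5529 -0.3974]]
side [241.9 149.9] [30.5 40.8] [[ 0.5432 -0.4117]]
now [ 0.5443 -0.4141  0.2187] [ 1.799e+02 -1.000e-01 -4.640e+00] t 30.8
(0.5435, -0.4135, 0.1, -4.7) xyz [-0.03 -0.03  3.96] rot [ 0.1 -0.1  0.1] rows 1.9
(0.5435, -0.4135, 0.037, -4.7) xyz [-0.04 -0.03  6.06] rot [ 0.1 -0.1  0.1] rows 1.0
```

```bash
python3 -m crank '[{"xyz":[0,0,2],"delta_rot":[0,0,0],"claw":0.2},{"xyz":[0,0,4],"delta_rot":[0,0,0],"claw":0.2},{"xyz":[0,0,5.4],"delta_rot":[0,0,0],"claw":0.2},{"xyz":[0,0,6],"delta_rot":[0,0,0],"claw":0.2},{"xyz":[0,0,6],"delta_rot":[0,0,0],"claw":0.2},{"xyz":[0,0,6],"delta_rot":[0,0,0],"claw":0.8},{"xyz":[0,0,6],"delta_rot":[0,0,0],"claw":0.8},{"xyz":[0,0,6],"delta_rot":[0,0,0],"claw":0.8},{"xyz":[0,0,6],"delta_rot":[0,0,0],"claw":0.8},{"xyz":[0,0,6],"delta_rot":[0,0,0],"claw":0.8}]' 40
python3 - <<'E'
from h import *
plan((.5435,-.4135,.35,-4.7),(.642,.005,.35,-4.7),(.642,.005,.285,-4.7))
E
```

```text
time_s: 32.08
tcp_pos: [0.5434, -0.4144, 0.0364]
eef_rot: [180.0, -0.0, -4.7]
contact_force: [-0.3, 0.6, 1.6]
gripper_width: 0.0294
gripper_force: 40.0
now [ 0.5434 -0.4144  0.0364] [ 1.7999e+02 -1.0000e-02 -4.7400e+00] t 32.1
(0.5435, -0.4135, 0.35, -4.7) xyz [  0.    -0.03 -10.46] rot [ 0. -0. -0.] rows 5.0
(0.642, 0.005, 0.35, -4.7) xyz [  2.12 -14.2  -10.46] rot [ 0. -0. -0.] rows 6.9
(0.642, 0.005, 0.285, -4.7) xyz [  2.12 -14.2   -8.29] rot [ 0. -0. -0.] rows 1.0
```

```bash
python3 -m crank '[{"xyz":[0,0,-2],"delta_rot":[0,0,0],"claw":0.8},{"xyz":[0,0,-4],"delta_rot":[0,0,0],"claw":0.8},{"xyz":[0,0,-6],"delta_rot":[0,0,0],"claw":0.8},{"xyz":[0,0,-8],"delta_rot":[0,0,0],"claw":0.8},{"xyz":[0,0,-10.4],"delta_rot":[0,0,0],"claw":0.8},{"xyz":[0,0,-10.4],"delta_rot":[0,0,0],"claw":0.8},{"xyz":[2.1,-14.2,-10.4],"delta_rot":[0,0,0],"claw":0.8},{"xyz":[2.1,-14.2,-10.4],"delta_rot":[0,0,0],"claw":0.8},{"xyz":[2.1,-14.2,-10.4],"delta_rot":[0,0,0],"claw":0.8},{"xyz":[2.1,-14.2,-10.4],"delta_rot":[0,0,0],"claw":0.8},{"xyz":[2.1,-14.2,-10.4],"delta_rot":[0,0,0],"claw":0.8},{"xyz":[2.1,-14.2,-10.4],"delta_rot":[0,0,0],"claw":0.8},{"xyz":[2.1,-14.2,-10.4],"delta_rot":[0,0,0],"claw":0.8},{"xyz":[2.1,-14.2,-10.4],"delta_rot":[0,0,0],"claw":0.8},{"xyz":[2.1,-14.2,-10.4],"delta_rot":[0,0,0],"claw":0.8}]'
python3 - <<'E'
from h import *
c=cap("side"); cv2.imwrite("pics/s12c.png",cv2.resize(c["img"][90:250,150:330],None,fx=3,fy=3))
plan((.642,.005,.285,-4.7),(.642,.005,.275,-4.7),(.642,.005,.26,-4.7))
E
```

```text
time_s: 33.95
tcp_pos: [0.641, 0.0053, 0.3471]
eef_rot: [180.0, 0.1, -4.7]
contact_force: [0.6, -1.2, -0.8]
gripper_width: 0.0294
gripper_force: 40.0
now [0.641  0.0046 0.3475] [ 1.7998e+02  6.0000e-02 -4.7500e+00] t 34.0
(0.642, 0.005, 0.285, -4.7) xyz [ 0.04 -0.02  2.08] rot [ 0.   0.1 -0.1] rows 1.0
(0.642, 0.005, 0.275, -4.7) xyz [ 0.04 -0.02  2.42] rot [ 0.   0.1 -0.1] rows 0.2
(0.642, 0.005, 0.26, -4.7) xyz [ 0.04 -0.02  2.92] rot [ 0.   0.1 -0.1] rows 0.2
```

View pics/s12c.png

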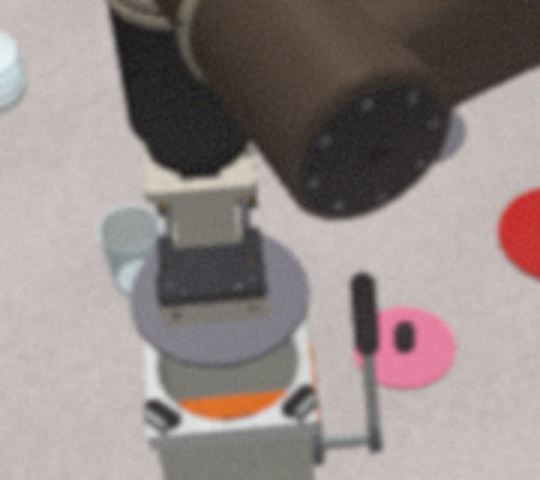

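The lid is held level above the mouth. Lower it onto the clips.

```bash
python3 -m crank '[{"xyz":[0.04,0,1],"delta_rot":[0,0,0],"claw":0.8},{"xyz":[0.04,0,1.7],"delta_rot":[0,0,0],"claw":0.8},{"xyz":[0.04,0,2.1],"delta_rot":[0,0,0],"claw":0.8},{"xyz":[0.04,0,2.3],"delta_rot":[0,0,0],"claw":0.8},{"xyz":[0.04,0,2.45],"delta_rot":[0,0,0],"claw":0.8},{"xyz":[0.04,0,2.45],"delta_rot":[0,0,0],"claw":0.8},{"xyz":[0.04,0,2.45],"delta_rot":[0,0,0],"claw":0.8}]'; python3 -m crank '[{"xyz":[0,0,0.15],"delta_rot":[0,0,0],"claw":0.8},{"xyz":[0,0,0.3],"delta_rot":[0,0,0],"claw":0.8},{"xyz":[0,0,0.3],"delta_rot":[0,0,0],"claw":0.8}]'
```

```text
time_s: 34.88
tcp_pos: [0.6422, 0.0047, 0.2751]
eef_rot: [180.0, 0.0, -4.7]
contact_force: [-2.9, -0.5, 0.6]
gripper_width: 0.0298
gripper_force: 40.0
time_s: 35.25
tcp_pos: [0.6424, 0.005, 0.2649]
eef_rot: [180.0, 0.0, -4.7]
contact_force: [-0.6, -1.9, -2.7]
gripper_width: 0.029
gripper_force: 40.0
```

```bash
python3 -m crank '[{"xyz":[0,0,0.1],"delta_rot":[0,0,0],"claw":0.8},{"xyz":[0,0,0.17],"delta_rot":[0,0,0],"claw":0.8},{"xyz":[0,0,0.17],"delta_rot":[0,0,0],"claw":0.8}]';python3 -m crank '[{"xyz":[0,0,0.07],"delta_rot":[0,0,0],"claw":0.8},{"xyz":[0,0,0.13],"delta_rot":[0,0,0],"claw":0.8},{"xyz":[0,0,0.13],"delta_rot":[0,0,0],"claw":0.8}]'
```

```text
time_s: 35.62
tcp_pos: [0.642, 0.0048, 0.2604]
eef_rot: [180.0, 0.0, -4.7]
contact_force: [-3.8, -1.7, 1.5]
gripper_width: 0.0296
gripper_force: 40.0
time_s: 36.0
tcp_pos: [0.6422, 0.0048, 0.2603]
eef_rot: [180.0, -0.1, -4.7]
contact_force: [-12.8, 0.3, 18.9]
gripper_width: 0.0293
gripper_force: 40.0
```

Solid contact at TCP 0.2603 (19 N), which is the computed home height. Release, then press the knob top once with shut fingers to confirm.

```bash
python3 -m crank '[{"xyz":[0,0,-0.13],"delta_rot":[0,0,0],"claw":0.8},{"xyz":[0,0,-0.13],"delta_rot":[0,0,0],"claw":0.3},{"xyz":[0,0,-0.13],"delta_rot":[0,0,0],"claw":0.3},{"xyz":[0,0,-0.13],"delta_rot":[0,0,0],"claw":0.3},{"xyz":[0,0,-2],"delta_rot":[0,0,0],"claw":0.3},{"xyz":[0,0,-2],"delta_rot":[0,0,0],"claw":0.3},{"xyz":[0,0,-2],"delta_rot":[0,0,0],"claw":1},{"xyz":[0,0,-2],"delta_rot":[0,0,0],"claw":1},{"xyz":[0,0,-2],"delta_rot":[0,0,0],"claw":1},{"xyz":[0,0,-2],"delta_rot":[0,0,0],"claw":1}]' 10
python3 - <<'E'
from h import *
plan((.642,.005,.3,-4.7),(.642,.005,.293,-4.7))
E
```

```text
time_s: 37.25
tcp_pos: [0.6424, 0.005, 0.316]
eef_rot: [180.0, 0.0, -4.7]
contact_force: [0.4, -0.5, 0.2]
gripper_width: 0.0267
gripper_force: 0.0
now [0.6424 0.005  0.316 ] [ 1.7998e+02  5.0000e-02 -4.7400e+00] t 37.2
(0.642, 0.005, 0.3, -4.7) xyz [-0.01 -0.    0.53] rot [ 0.  0. -0.] rows 0.3
(0.642, 0.005, 0.293, -4.7) xyz [-0.01 -0.    0.77] rot [ 0.  0. -0.] rows 0.1
```

```bash
python3 -m crank '[{"xyz":[0,0,0],"delta_rot":[0,0,0],"claw":1},{"xyz":[0,0,0],"delta_rot":[0,0,0],"claw":1},{"xyz":[0,0,0],"delta_rot":[0,0,0],"claw":1},{"xyz":[0,0,0.4],"delta_rot":[0,0,0],"claw":1},{"xyz":[0,0,0.6],"delta_rot":[0,0,0],"claw":1},{"xyz":[0,0,0.7],"delta_rot":[0,0,0],"claw":1},{"xyz":[0,0,0.74],"delta_rot":[0,0,0],"claw":1},{"xyz":[0,0,0.74],"delta_rot":[0,0,0],"claw":1}]'
```

```text
time_s: 38.25
tcp_pos: [0.6421, 0.0049, 0.2963]
eef_rot: [180.0, -0.1, -4.7]
contact_force: [-6.2, 2.0, 11.9]
gripper_width: 0.0003
gripper_force: 5.8
```

```bash
python3 -m crank '[{"xyz":[0,0,0.06],"delta_rot":[0,0,0],"claw":1},{"xyz":[0,0,0.06],"delta_rot":[0,0,0],"claw":1}]'; python3 -m crank '[{"xyz":[0,0,-1.5],"delta_rot":[0,0,0],"claw":1},{"xyz":[0,0,-2],"delta_rot":[0,0,0],"claw":1},{"xyz":[-4,-3,-2],"delta_rot":[0,0,0],"claw":1},{"xyz":[-4,-6,-2],"delta_rot":[0,0,0],"claw":1},{"xyz":[-4,-6,-2],"delta_rot":[0,0,0],"claw":1},{"xyz":[-4,-9,-2],"delta_rot":[0,0,0],"claw":1},{"xyz":[-4,-9,-2],"delta_rot":[0,0,0],"claw":1},{"xyz":[-4,-9,-2],"delta_rot":[0,0,0],"claw":1}]'
python3 - <<'E'
from h import *
c=cap("top"); s=cap("side")
f=lambda im,y,x:cv2.resize(im[y:y+130,x:x+190],None,fx=3,fy=3)
cv2.imwrite("pics/fin.png",cv2.resize(np.vstack([f(c["img"],95,180),f(s["img"],140,160)]),None,fx=.75,fy=.75))
lever(c); print(mailers(c),mailers(s))
E
```

```text
time_s: 38.5
tcp_pos: [0.6421, 0.0049, 0.2962]
eef_rot: [180.0, -0.2, -4.7]
contact_force: [-9.1, 2.5, 20.1]
gripper_width: 0.0007
gripper_force: 9.8
time_s: 39.5
tcp_pos: [0.5443, 0.2876, 0.3507]
eef_rot: [179.9, 0.1, -4.5]
contact_force: [0.0, -0.7, -0.8]
gripper_width: 0.0007
gripper_force: 0.0
-0.7 [296. 200.] -0.6 [292. 200.] -0.5 [288. 199.] -0.4 [284. 199.] -0.3 [280. 198.] -0.2 [275. 197.] -0.1 [270. 197.] -0.0 [265. 197.] 0.1 [261. 196.] 0.2 [256. 196.] 0.3 [251. 196.] 0.4 [247. 196.] 0.5 [243. 196.] 0.6 [239. 196.] 0.7 [236. 197.] 
dark near [(array([284., 200.]), 230.5), (array([313., 188.]), 22.0), (array([268., 184.]), 51.5), (array([215., 181.]), 32.5), (array([290., 168.]), 60.0), (array([244., 164.]), 63.0), (array([269., 142.]), 159.5)]
[] []
```

View pics/fin.png

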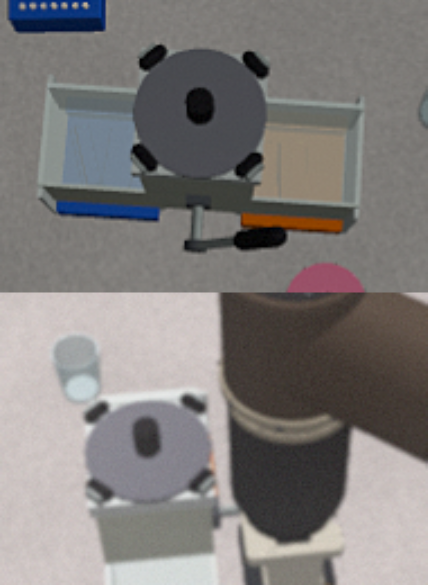

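The lid sits flat, with the four clips over its edge in both views, and no mailers are left on the bench. Handing in.

```bash
python3 -c "
from plant import job; print(job.close_job())"
```

```text
the job is handed in; nothing more can be done
None
```

The job is handed in: both blue mailers went down the chute with the lever hard left and both orange with it hard right (each pair then showed in its own tray), the lid was pressed down to its home height under the clips, and the bottle and beaker were not touched.

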